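# Take a film-thickness reading on a coated test panel

## Robot

A 7-joint arm with a two-finger parallel gripper is mounted at the origin on a cart in front of the work surface, level with it; the furniture and walls round the work are solid. World frame = base frame: x ahead of the robot, y to its left, z up, the work surface at z = 0. Lengths are in m, angles in rad, forces in N, time in s.
With the tool pointing down it reaches from about 0.35 to 0.9 m from the base axis. Payload 8.1 kg.
Tool frame: the origin (TCP) lies between the finger pads; the fingertips stand 11 mm ahead of it and the grasp point (between the pads) lies 8 mm behind it; z points along the fingers, y is the line along which they close (so a half turn about z gives the same grasp; the last joint's range is limited). The gripper opens to 92 mm and grips with 3 to 60 N. Pads are 19 mm wide; open, the fingers measure 130 mm over their backs; the gripper's body (75 mm by 190 mm) begins 47 mm behind the grasp point.
Start: joints at [1.029, 0.434, 0.025, 1.573, -0.012, 1.134, -0.075], TCP at [0.266, -0.566, 0.201] pointing down, gripper open.
Joint ranges: [-2.62, 2.62], [-0.44, 2.09], [-1.27, 1.32], [0.08, 2.57], [-1.32, 4.46], [0.12, 2], [-2.74, 2.74]. Speed limits (rad/s): [2.22, 2.22, 3.01, 3.01, 3.14, 3.14, 3.14].

## Interface

Orientations are given as a rotation vector (axis times angle).
In Python, from cell import observe, get_image, camera_params, sign_off gives the robot as it stands.
- The arm moves only by the shell command python3 -m pendant 'ROWS' [FORCE]. ROWS is JSON, one flat list of numbers, 7 for each row, row after row: the shift along the tool's x, y, z in m, then the turn, a rotation vector about the tool's x, y, z in rad, then the finger opening in m, from 0 to 0.0918. In form: [dx, dy, dz, rx, ry, rz, jaw, dx, dy, dz, rx, ry, rz, jaw, ...]. A call has 1 to 10 rows; each row shifts and turns the commanded pose from where the row before left it, along the tool's axes as they then stand; what a row does not reach is not made up. A row lasts 1/8 s, in which the tool goes at most 62.5 mm and 10.7 degrees, less where a joint would pass 70% of its speed; a pose out of reach is approached as far as the arm can. A call is refused whole if a number of a shift passes 0.0625 or a number of a turn 0.188, either way. A call with a gripper value outside its range is refused whole. The fingers move at their own pace and stop on an object; FORCE is the grip in N (left out, the last holds). Time passes only in rows, so rows that do not move let the fingers close. It gives the time, the measured TCP pose, the force, the opening and the grip force at its end, in the units of the state.
- observe(): the state, without advancing time (a new reading comes with each control period).
- get_image(name): name is "scene" or "top"; returns the picture (480x640x3 uint8, red, green, blue); there is no depth.
- camera_params(name): a dict with "intrinsics" (3x3 intrinsics, pixels), "eye" and "rotation" of the camera in the world. Camera axes: x right, y down, z forward; pixel columns grow to the right and rows downward; lengths in m; the calibration is good to about 2 mm. A picture is of the moment at which its call begins. camera_params takes no time and is no camera call.
- sign_off(): hands the job in; it is judged then, once.
The state is a dict: "clock": time; "joints": joint angles; "dq": joint speeds; "joint_efforts": joint torques, N m; "position": TCP position; "ee_rot": TCP orientation; "force": force on the tool from outside, world axes, zero at the start; "ft_torque": the same for the moment, N m; "width": opening from 0.0 (shut) to 1.0 (fully open); "gripper_force": force on a finger pad.
Only numpy, scipy, OpenCV 4.12 (cv2) and the standard library are available. Lean on these libraries where they do the work, as an engineer would, in place of code of your own. Each camera call takes 0.05 s, during which the arm holds its last target. There are 200 camera calls.

## Task

Take a coating-thickness reading at the double-ringed spot of the coated panel: slide the panel's carrier by its knob until that spot is centred under the fixed guide bush, then lift the pen gauge out of its holder and lower it upright through the bush onto the spot, touching the coating nowhere else. Press gently, until the gauge's spring-loaded tip is pushed about half way in (never hard), and finish while still holding the gauge like that: do not let go. Leave the other things on the bench alone.

Things in the scene. Friction and masses are not known exactly. Their poses are not given: they have to be found in the camera images.
- stand: measuring stand, fixed: grey base plate with two crossed slides; at the back (own +x) a 104 mm high column whose arm, 79 to 91 mm up, carries the guide bush. Origin on the table under the axis of the bush; own x: along the long slide, away from the robot to the column; own y: along the cross slide, to the left. The base reaches 88 mm before, 116 mm behind and 80 mm beside the origin
- guide (a point): centre of the mouth (top) of the guide bush, an upright steel tube fixed on the stand, 99 mm above the table: bore 28 mm from 70 to 89 mm height, then a funnel widening to about 44 mm (52 mm outside) at the mouth. The panel's face is 20 mm below its lower end
- saddle (a joint): long slide of the stand, m, -0.028 to 0.028: moves carrier and panel along the stand's own +x; stays where it is left (about 2.5 N to move it)
- carrier (a joint): cross slide of the stand, m, -0.028 to 0.028: moves carrier and panel along the stand's own +y; stays where it is left (about 2.5 N to move it)
- knob (a point): middle of the black round knob of the carrier, upright, 25 mm across, from 60 to 88 mm above the table (this point 75 mm); it stands on a 32 mm wide tongue (top 48 mm up) at the right side (own -y) of the carrier, 100 mm from the panel's middle. Pushing or carrying the knob moves both slides
- panel: coated test panel, white, 76 x 76 x 2 mm, level, clipped on the carrier and moving with it; its upper face is 50 mm above the table. It bears five printed marks: four single 8 mm rings (middle and three corners) and one double ring. Its axes are the stand's; origin at table height under its middle
- spot (a point): the measuring spot: centre of the double ring (8 mm ring inside a 15 mm ring) on the panel's upper face, 50 mm above the table; it lies 17 mm towards the robot (own -x) and 17 mm to the left (own +y) of the panel's middle
- holder: holder of the gauge, fixed: grey tube, 38 mm outside, bore 27 mm, top 95 mm above the table, on a dark round foot 76 mm across. Origin on the table on its axis
- gauge: pen gauge, 132 g, upright in the holder at first. Origin at the end of the tip when out; own z up along the pen. Sprung tip 7 mm thick from 0 to 10 mm, black nose and barrel 22 mm thick to 75, steel collar 33 mm across to 83 (rests on the holder), grey head to 154 mm, 30 mm along own x and 24 along own y, display on its -x face. Grip the head across its 24 mm, e.g. 120 mm above the tip
- tip (a joint): sprung tip of the gauge, m: 0 = out, 0.008 = fully pushed in; it takes about 1 N to start, 2.5 N at half way (0.004), 3.9 N at the stop
- foot (a point): end face of the gauge's sprung tip (it moves with the tip)
- marker: black felt marker, 134 mm long, lying in front of the vortex mixer; leave it alone
- tweezers: steel tweezers, 125 mm long, lying near the front edge; leave them alone
- pad: small pad of sticky notes, 38 x 51 x 12 mm, at the left of the front edge; leave it alone
- timer: white laboratory timer, 62 x 66 x 18 mm, at the right; leave it alone
- beaker: small glass beaker, 44 mm across, 55 mm tall, behind the stand; leave it alone
There are look-alikes about, which are no part of the job. There is more than one size of the gauge; the job needs the smallest.

How it is judged:
By the outcome, as a careful person would: the job done as asked, in the order asked, and still so for the second after the job is handed in, while the arm keeps its last pose, push and grip.
It also fails if it takes over 54 s, if anything falls off the work surface, if the arm or the gripper's body presses on something with over 40 N, if the wrist force passes 120 N, or if a joint passes its speed limit or range.

## Working session

There is one attempt and no reset: what is moved stays moved. The work goes in short steps, Python scripts to look and compute and a shell command to move; the robot and the scene stay as the last step left them, time stands still between calls to the robot, and variables do not carry over. Pictures are saved under pics/ and viewed, at most 10 in all, crops included, and the job is handed in when it is done.

```bash
mkdir -p pics; ls; python3 - <<'E'
from cell import *
import cv2
for n in("scene","top"):
    cv2.imwrite(f"pics/{n}0.png",get_image(n)[:,:,::-1]); print(n,camera_params(n))
print(observe())
E
```

```text
pics
scene {'intrinsics': array([[511.65642403,   0.        , 327.83979185],
       [  0.        , 511.65642403, 241.85998862],
       [  0.        ,   0.        ,   1.        ]]), 'eye': array([-0.08976057,  0.92840918,  0.73986212]), 'rotation': array([-0.79399044,  2.35850205, -1.36561178])}
top {'intrinsics': array([[475.41910823,   0.        , 324.00220076],
       [  0.        , 475.41910823, 239.81999205],
       [  0.        ,   0.        ,   1.        ]]), 'eye': array([0.32081377, 0.14862115, 1.04845977]), 'rotation': array([-1.53064904,  2.56875932, -0.32694585])}
{'clock': 0.1, 'joints': array([ 1.02938826,  0.43513582,  0.02499427,  1.57396817, -0.01158826,
        1.13399679, -0.07511443]), 'dq': array([-0.00092425, -0.00027153, -0.0003033 , -0.00284201,  0.00019401,
        0.00039549, -0.00079305]), 'joint_efforts': array([ 4.10390116e-03, -6.69127321e+01,  9.89058316e-01, -3.15147936e+01,
       -6.03782432e-02,  3.74816428e-02,  7.52641904e-05]), 'position': array([ 0.26527321, -0.56538955,  0.19984925]), 'ee_rot': array([-3.06505240e+00, -6.83331080e-01,  6.83380866e-04]), 'force': array([-0.67031042,  0.1115692 ,  0.20644804]), 'ft_torque': array([-0.00402646,  0.02437776,  0.03916622]), 'gripper_force': 0.0, 'width': 0.9981897452871965}
```

View pics/scene0.png

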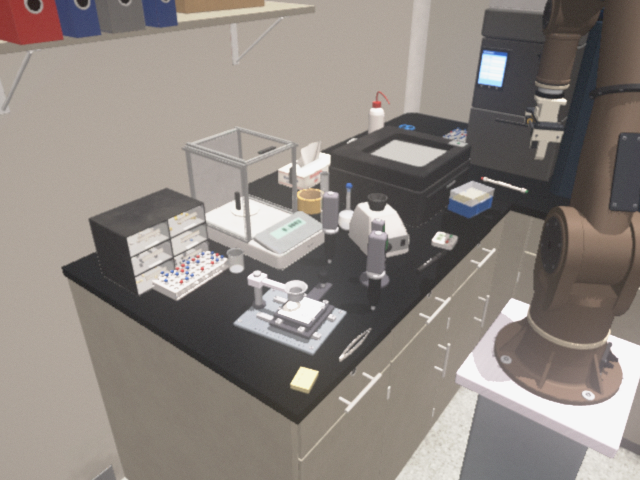

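View pics/top0.png

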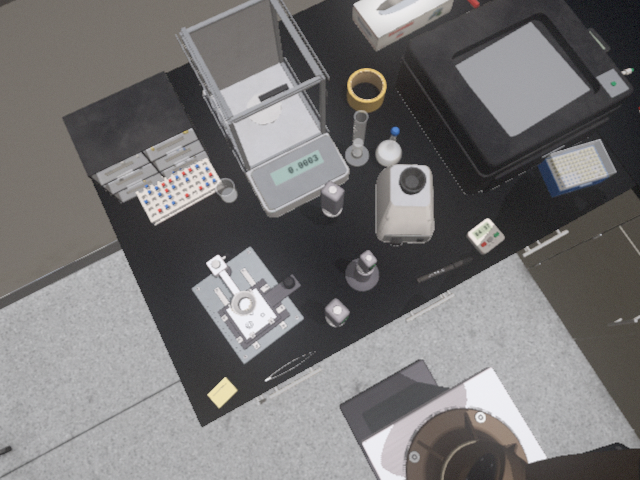

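```bash
python3 - <<'E'
import cv2,numpy as np
t=cv2.imread("pics/top0.png"); s=cv2.imread("pics/scene0.png")
c=lambda im,x,y,w,h,k:cv2.resize(im[y:y+h,x:x+w],None,fx=k,fy=k,interpolation=cv2.INTER_CUBIC)
cv2.imwrite("pics/t1.png",c(t,185,240,133,100,6))   # px/6+ (185,240)
a=c(t,310,170,80,165,3.5); b=c(s,310,180,90,140,4)
H=577
cv2.imwrite("pics/mix.png",np.hstack([c(t,305,170,95,165,3.5)[:576],cv2.copyMakeBorder(c(s,310,180,90,140,4),0,16,0,0,0)]))
cv2.imwrite("pics/s1.png",c(s,230,260,120,90,6))
E
```

```text
(no output)
```

View pics/t1.png

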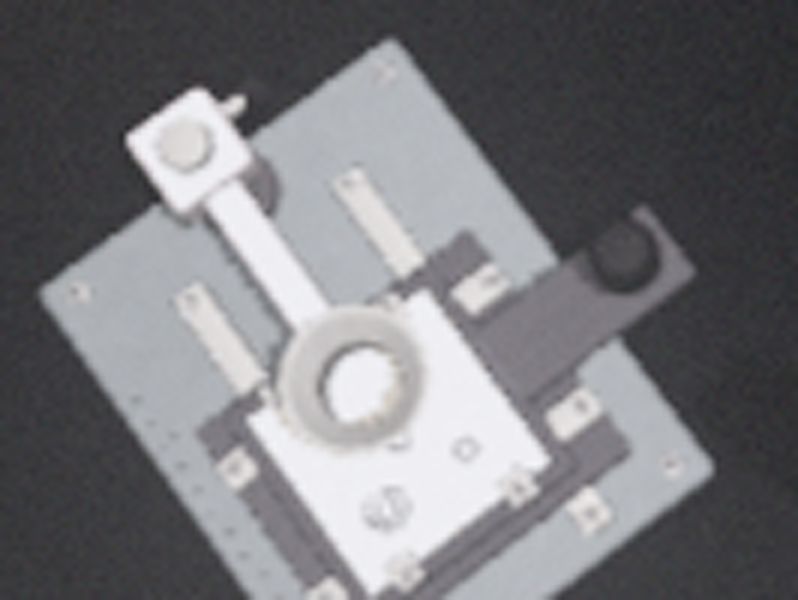

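View pics/mix.png

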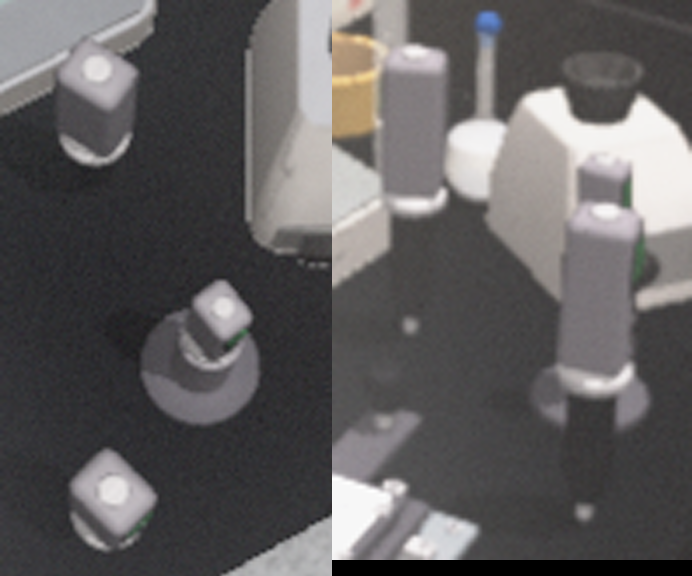

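View pics/s1.png

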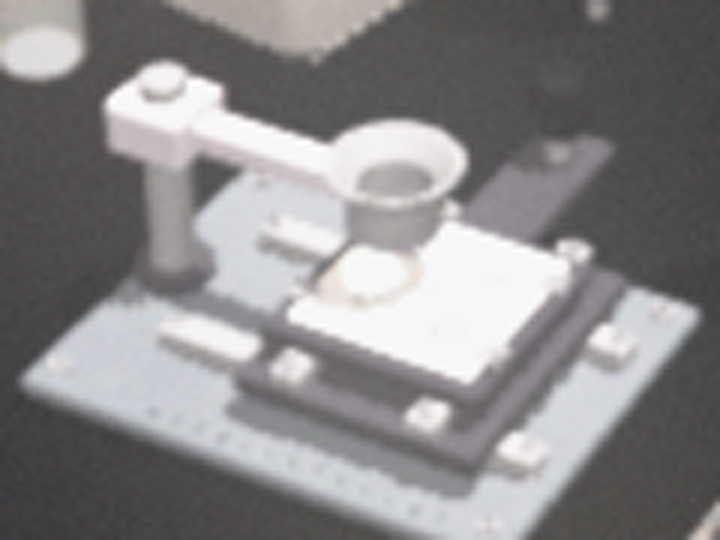

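The top crop shows bush mouth ≈(243.7,302.7), double ring ≈(249.5,324.7) and knob ≈(289.2,282). The pen in the holder (top button: top (368.7,257.7), scene (378.2,219.5)) is the smallest. Two bigger ones stand free.

```bash
cat > h.py <<'E'
import numpy as np,cv2
from cell import camera_params
from scipy.spatial.transform import Rotation as R
P={n:camera_params(n) for n in("scene","top")}
def ray(n,p):
    c=P[n];d=np.linalg.solve(c["intrinsics"],[*p,1]);return c["eye"],R.from_rotvec(c["rotation"]).as_matrix()@d
def atz(n,p,z):
    e,d=ray(n,p);return e+d*(z-e[2])/d[2]
def tri(pt,ps):
    (a,u),(b,v)=ray("top",pt),ray("scene",ps)
    s=np.linalg.lstsq(np.c_[u,-v],b-a,rcond=None)[0]
    p,q=a+u*s[0],b+v*s[1];return (p+q)/2,np.linalg.norm(p-q)
def proj(n,X):
    c=P[n];q=R.from_rotvec(c["rotation"]).as_matrix().T@(np.array(X)-c["eye"]);q=c["intrinsics"]@q;return q[:2]/q[2]
E
python3 - <<'E'
from h import *
np.set_printoptions(precision=4,suppress=True)
T=lambda x,y:(x/6+185-.4,y/6+240-.4)
S=lambda x,y:(x/6+230-.4,y/6+260-.4)
print("world->top R ok:",proj("top",[0,0,0]),proj("top",[.5,0,0]))
print("pen",tri((368.7,257.7),(378.2,219.5)),atz("top",(362.4,274.6),0.01))
print("front",tri((337,310),(378.7,232.5)))
print("third",tri((332.7,189.4),(330.4,192.5)))
print("guide",tri(T(352,376),S(397,158)),atz("top",T(352,376),.099))
print("spot",atz("top",T(387,508),.05))
print("midpanel ring",atz("top",T(400,440),.05),"r",atz("top",T(466,448),.05))
print("knob",tri(T(627,250),S(563,75)),atz("top",T(625,252),.088))
for n,p in dict(A=(393,40),B=(42,295),C=(712,468)).items(): print(n,atz("top",T(*p),.01))
print("column top",tri(T(186,143),S(163,75)),atz("top",T(186,143),.104))
for p in((262,415),(425,295),(550,465),(375,592)): print("panel c",atz("top",T(*p),.05))
M=lambda x,y:(x/3.5+305,y/3.5+170)
for p in((220,281),(252,315),(190,318)): print("head c",atz("top",M(*p),.17))
E
```

```text
world->top R ok: [466.1558 472.1853] [345.8633 259.2727]
pen (array([ 0.4524, -0.014 ,  0.1763]), np.float64(0.0007335323545452243)) [ 0.4505 -0.0139  0.01  ]
front (array([0.3918, 0.0871, 0.2061]), np.float64(0.0011709944544185593))
third (array([ 0.5947, -0.0142,  0.2058]), np.float64(0.0008061138249596186))
guide (array([0.5025, 0.236 , 0.101 ]), np.float64(0.002308932985496213)) [0.5039 0.2368 0.099 ]
spot [0.4665 0.2507 0.05  ]
midpanel ring [0.4853 0.2364 0.05  ] r [0.4719 0.2174 0.05  ]
knob (array([0.5007, 0.1368, 0.0854]), np.float64(0.00044486173629452395)) [0.4997 0.1376 0.088 ]
A [0.6271 0.1764 0.01  ]
B [0.6019 0.3321 0.01  ]
C [0.4293 0.1452 0.01  ]
column top (array([0.6008, 0.2515, 0.1043]), np.float64(0.0009150538936903288)) [0.6005 0.2513 0.104 ]
panel c [0.516  0.2749 0.05  ]
panel c [0.5268 0.2062 0.05  ]
panel c [0.4528 0.1944 0.05  ]
panel c [0.4429 0.2668 0.05  ]
head c [ 0.4663 -0.0211  0.17  ]
head c [ 0.4417 -0.0269  0.17  ]
head c [0.4562 0.0033 0.17  ]
```

```bash
cat >> h.py <<'E'
def goal(x,y,z,yaw_deg):
    "shift in present tool axes, and turn, to a tool-down pose with tool x at yaw"
    from cell import observe
    o=observe();A=R.from_rotvec(o["ee_rot"]);a=np.radians(yaw_deg)
    x_=[np.cos(a),np.sin(a),0];y_=[np.sin(a),-np.cos(a),0]
    B=R.from_matrix(np.c_[x_,y_,[0,0,-1]])
    print("t",round(o["clock"],2),"pos",o["position"].round(4),"F",o["force"].round(1),"w",round(o["width"]*.0918,4),"grip",round(o["gripper_force"],1))
    print("shift",A.inv().apply(np.array([x,y,z])-o["position"]).round(4),"turn",(A.inv()*B).as_rotvec().round(3))
E
python3 -m pendant '[0,0,-0.05,0,0,0.071,0.05, 0,0,-0.05,0,0,0.071,0.05, 0,0,-0.05,0,0,0.071,0.05, 0,0,-0.05,0,0,0.071,0.05, 0.026,-0.0505,0,0,0,0,0.05, 0.026,-0.0505,0,0,0,0,0.05, 0.026,-0.0505,0,0,0,0,0.05, 0.026,-0.0505,0,0,0,0,0.05, 0.026,-0.0505,0,0,0,0,0.05, 0.026,-0.0505,0,0,0,0,0.05]' 20
python3 -c "
from h import *
goal(.5005,.137,.25,8.8)"
```

```text
clock: 1.35
position: [0.3731, -0.2404, 0.4004]
ee_rot: [3.132, 0.243, -0.0]
force: [2.1, -0.5, 0.6]
width: 0.545
gripper_force: 0.0
t 1.35 pos [ 0.3731 -0.2404  0.4004] F [ 2.1 -0.5  0.6] w 0.05 grip 0.0
shift [ 0.1841 -0.3533  0.1503] turn [0.    0.    0.001]
```

```bash
python3 -m pendant '[0.026,-0.0505,0,0,0,0,0.05, 0.026,-0.0505,0,0,0,0,0.05, 0.026,-0.0505,0,0,0,0,0.05, 0.026,-0.0505,0,0,0,0,0.05, 0.026,-0.0505,0.02,0,0,0,0.05, 0.026,-0.0505,0.02,0,0,0,0.05, 0.02,-0.04,0.04,0,0,0,0.05, 0,0,0.04,0,0,0,0.05, 0,0,0,0,0,0,0.05]' 
python3 - <<'E'
from h import *
from cell import get_image
goal(.5005,.137,.18,8.8)
t=get_image("top");s=get_image("scene")
c=lambda im,x,y,w,h,k:cv2.resize(im[y:y+h,x:x+w],None,fx=k,fy=k,interpolation=cv2.INTER_CUBIC)
k=np.hstack([c(t,230,225,100,100,4),c(s,250,190,100,100,4)])
cv2.imwrite("pics/k1.png",k[:,:,::-1])
E
```

```text
clock: 2.48
position: [0.492, 0.123, 0.2778]
ee_rot: [3.131, 0.244, -0.01]
force: [0.1, 0.0, 0.7]
width: 0.545
gripper_force: 0.0
t 2.48 pos [0.492  0.123  0.2778] F [0.1 0.  0.7] w 0.05 grip 0.0
shift [ 0.0112 -0.0126  0.0977] turn [0.001 0.006 0.002]
```

View pics/k1.png

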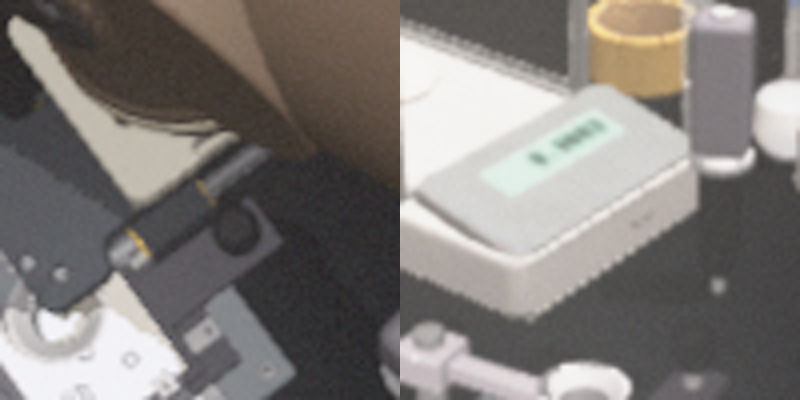

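```bash
python3 -m pendant '[0.006,-0.006,0.03,0,0,0,0.05, 0.005,-0.0065,0.03,0,0.006,0,0.05, 0,0,0.03,0,0,0,0.05, 0,0,0,0,0,0,0.05, 0,0,0,0,0,0,0.05]'
python3 -c "
from h import *
goal(.5005,.137,.067,8.8)"
```

```text
clock: 3.2
position: [0.5045, 0.1378, 0.1928]
ee_rot: [-3.131, -0.241, -0.014]
force: [0.6, 0.1, -0.2]
width: 0.545
gripper_force: 0.0
t 3.2 pos [0.5045 0.1378 0.1928] F [ 0.6  0.1 -0.2] w 0.0501 grip 0.0
shift [-0.0052  0.0002  0.1257] turn [-0.    -0.009  0.   ]
```

```bash
python3 -m pendant '[-0.004,0,0.03,0,-0.006,0,0.05, 0,0,0.04,0,0,0,0.05, 0,0,0.04,0,0,0,0.05, 0,0,0.015,0,0,0,0.05, 0,0,0,0,0,0,0.05, 0,0,0,0,0,0,0.05]'
python3 -c "
from h import *
goal(.5005,.137,.067,8.8)"
```

```text
clock: 3.95
position: [0.5008, 0.1377, 0.0673]
ee_rot: [-3.132, -0.242, -0.004]
force: [-0.2, -0.8, 0.3]
width: 0.544
gripper_force: 0.0
t 3.95 pos [0.5008 0.1377 0.0673] F [-0.2 -0.8  0.3] w 0.0499 grip 0.0
shift [-0.0004  0.0006  0.0003] turn [-0.    -0.003  0.001]
```

```bash
python3 -m pendant '[0,0,0,0,0,0,0.015, 0,0,0,0,0,0,0.015, 0,0,0,0,0,0,0.015, 0,0,0,0,0,0,0.015]' 25
python3 -c "
from h import *
goal(.5005,.137,.067,8.8)"
```

```text
clock: 4.45
position: [0.4994, 0.1371, 0.0656]
ee_rot: [3.132, 0.243, 0.0]
force: [0.0, -0.1, 0.3]
width: 0.184
gripper_force: 0.0
t 4.45 pos [0.4994 0.1371 0.0656] F [ 0.  -0.1  0.3] w 0.0169 grip 0.0
shift [ 0.0011  0.0003 -0.0014] turn [ 0.    -0.     0.001]
```

```bash
python3 - <<'E'
from h import *
from cell import get_image
t=get_image("top");s=get_image("scene")
c=lambda im,x,y,w,h,k:cv2.resize(im[y:y+h,x:x+w],None,fx=k,fy=k,interpolation=cv2.INTER_CUBIC)
k=np.hstack([c(t,230,225,100,100,4),c(s,280,210,100,100,4)])
cv2.imwrite("pics/k2.png",k[:,:,::-1])
print(proj("top",[.4994,.1371,.0656]),proj("scene",[.4994,.1371,.0656]),proj("top",[.4994,.1371,.088]))
E
```

```text
[289.85976961 283.41646852] [323.78920016 279.46951519] [289.0580279  281.61890553]
```

View pics/k2.png

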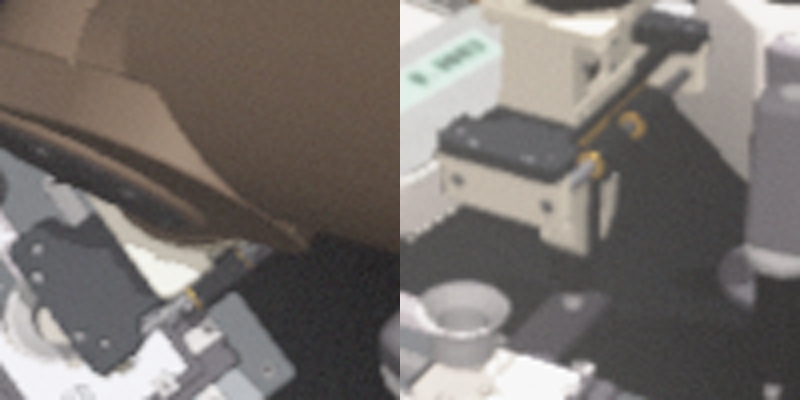

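```bash
python3 -m pendant '[0,0,0,0,0,0,0.015, 0,0,0,0,0,0,0.015]' 25
python3 -c "
from h import *
goal(.5005,.137,.067,8.8)
from cell import observe
print(observe()['ft_torque'])"
```

```text
clock: 4.8
position: [0.4993, 0.1371, 0.0654]
ee_rot: [3.132, 0.243, -0.0]
force: [-0.1, -0.1, 0.5]
width: 0.164
gripper_force: 0.0
t 4.8 pos [0.4993 0.1371 0.0654] F [-0.1 -0.1  0.5] w 0.0151 grip 0.0
shift [ 0.0012  0.0003 -0.0016] turn [0.    0.    0.001]
[ 0.04514715  0.01992237 -0.04592526]
```

```bash
python3 -m pendant '[0,0,-0.05,0,0,0,0.015, 0,0,-0.05,0,0,0,0.02, 0,0,-0.05,0,0,0,0.05, 0,0,-0.05,0,0,0,0.05, 0,0,-0.03,0,0,0,0.05, 0,0,0,0,0,0,0.05]' 
python3 - <<'E'
from h import *
from cell import get_image
goal(.5,.137,.28,8.8)
t=get_image("top");s=get_image("scene")
cv2.imwrite("pics/top3.png",t[:,:,::-1]);cv2.imwrite("pics/scene3.png",s[:,:,::-1])
c=lambda im,x,y,w,h,k:cv2.resize(im[y:y+h,x:x+w],None,fx=k,fy=k,interpolation=cv2.INTER_CUBIC)
k=np.hstack([c(t,220,240,100,100,4),c(s,270,250,100,100,4)]).astype(float)
k=np.uint8(255*(k/255)**.5)
cv2.imwrite("pics/k3.png",k[:,:,::-1])
E
```

```text
clock: 5.55
position: [0.5005, 0.1378, 0.2979]
ee_rot: [-3.131, -0.243, -0.007]
force: [-0.4, 0.6, 0.3]
width: 0.536
gripper_force: 0.0
t 5.55 pos [0.5005 0.1378 0.2979] F [-0.4  0.6  0.3] w 0.0492 grip 0.0
shift [-0.0007  0.0007  0.0179] turn [-0.    -0.005  0.001]
```

View pics/k3.png

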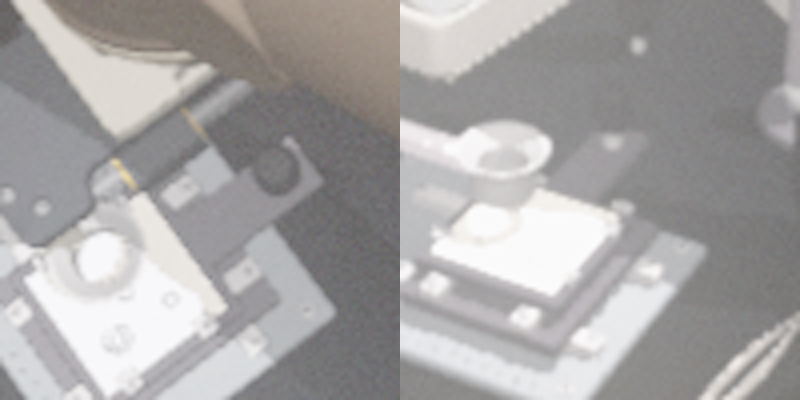

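```bash
python3 - <<'E'
from h import *
from cell import observe
np.set_printoptions(precision=4,suppress=True)
o=observe();p=o["position"];A=R.from_rotvec(o["ee_rot"]).as_matrix();print(A)
k=lambda q:(q-[220,240])*4
ks=lambda q:(q-[270,250])*4+[400,0]
for s in(0.011,-.008,-.055,-.1): 
  print(s,k(proj("top",p+A[:,2]*s)),proj("scene",p+A[:,2]*s), k(proj("top",p+A[:,2]*s+A[:,1]*.06)))
for z in(.048,.06,.088): print(z,ks(proj("scene",[.5,.137,z])),k(proj("top",[.5,.137,z])))
E
```

```text
[[ 0.9881  0.154  -0.0003]
 [ 0.154  -0.9881 -0.0004]
 [-0.0004  0.0003 -1.    ]]
0.011 [241.3136  87.0066] [325.1068 194.0113] [358.2649   1.2905]
-0.008 [236.9093  77.1501] [325.2151 185.7483] [356.6984 -10.4935]
-0.055 [225.0443  50.5969] [325.4915 164.6622] [352.4824 -42.2068]
-0.1 [212.183   21.8141] [325.768  143.5645] [347.9194 -76.5303]
0.048 [614.11  142.274] [281.5098 178.0243]
0.06 [614.3337 125.3834] [279.8628 174.3282]
0.088 [614.8645  85.3018] [275.8665 165.3603]
```

View pics/scene3.png

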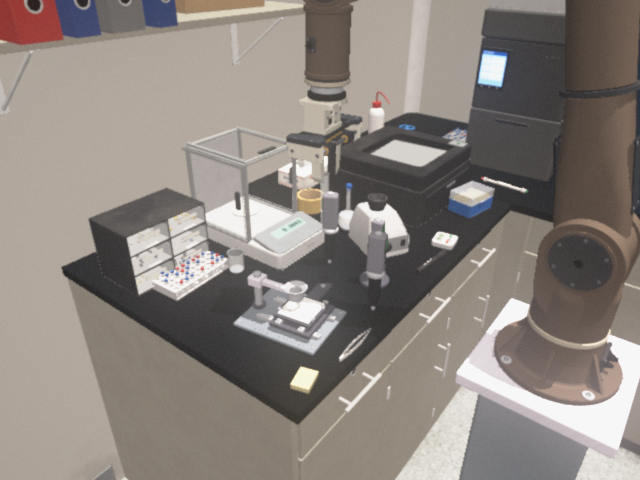

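Knob is unmoved at top (288.8,282), so the fingers closed without touching it; the finger ends appear higher (scene ≈(323,178)) than the TCP projects. I'll check by image difference.

```bash
python3 - <<'E'
import cv2,numpy as np
a=cv2.imread("pics/scene0.png").astype(int);b=cv2.imread("pics/scene3.png").astype(int)
d=np.abs(a-b).max(2)
for y in range(150,216,2): print(y,"".join("#" if v>40 else "+" if v>18 else "." for v in d[y,280:372]))
E
```

```text
150 ..........+#+.##+....##############+..+..########....++.####+...............................
152 .............+##+....#############++..+++.##++###...++.+####+...............................
154 ...........+####+....+############++##############+.....####+...............................
156 ............+###+....+###########+++########+..####+....####+...............................
158 ..............+......++#########++..########...+###+...+####+...............................
160 ......................++..#####+++##########...+###.....####................................
162 ...............................#############...+###+...+###+................................
164 ...............................+############...####.....###+................................
166 ................................############...###.....+####................................
168 ................................############+..##+.....+##+.................................
170 ................................######++####+..##+.....+##..................................
172 .............................
[... 1400 characters left out ...]
.....................
202 ............................................................................................
204 ............................................................................................
206 ............................................................................................
208 ............................................................................................
210 ............................................................................................
212 ............................................................................................
214 ............................................................................................
```

```bash
python3 - <<'E'
from h import *
from cell import observe
o=observe();p=o["position"];A=R.from_rotvec(o["ee_rot"]).as_matrix()
for s in(.011,0,-.01,-.02,-.03,-.04):
  print(s,*[proj("scene",p+A@[x,y,s]).round(0) for y in(-.025,-.044,.025,.044) for x in(-.0095,.0095)])
E
```

```text
0.011 [323. 199.] [315. 197.] [319. 203.] [311. 201.] [335. 191.] [327. 189.] [339. 188.] [331. 186.]
0 [324. 195.] [315. 193.] [319. 198.] [311. 196.] [335. 186.] [327. 184.] [339. 183.] [331. 181.]
-0.01 [324. 190.] [315. 188.] [319. 193.] [311. 192.] [335. 182.] [327. 180.] [339. 179.] [331. 177.]
-0.02 [324. 186.] [315. 184.] [319. 189.] [311. 187.] [335. 177.] [327. 176.] [339. 174.] [331. 173.]
-0.03 [324. 181.] [315. 179.] [319. 184.] [311. 182.] [335. 173.] [327. 171.] [339. 170.] [331. 168.]
-0.04 [324. 177.] [315. 175.] [319. 180.] [311. 178.] [335. 168.] [327. 167.] [339. 165.] [331. 164.]
```

```bash
python3 - <<'E'
from h import *
from cell import observe
o=observe();p=o["position"];A=R.from_rotvec(o["ee_rot"]).as_matrix()
for s in(-.045,-.055,-.065,-.075,-.085,-.095):
  print(s,*[proj("scene",p+A@[x,y,s]).round(0) for y in(-.095,.095) for x in(-.0375,.0375)])
a=cv2.imread("pics/scene0.png").astype(int);b=cv2.imread("pics/scene3.png").astype(int)
d=np.abs(a-b).max(2)
for y in range(110,176,2): print(y,"".join("#" if v>40 else "+" if v>18 else "." for v in d[y,270:382]))
E
```

```text
-0.045 [319. 190.] [285. 182.] [361. 158.] [331. 152.]
-0.055 [319. 185.] [285. 177.] [361. 154.] [331. 148.]
-0.065 [319. 180.] [285. 172.] [362. 149.] [331. 143.]
-0.075 [319. 175.] [285. 167.] [362. 145.] [331. 139.]
-0.085 [319. 170.] [285. 162.] [362. 140.] [331. 135.]
-0.095 [319. 165.] [285. 157.] [362. 136.] [331. 130.]
110 ................................................................................................................
112 ............................................................+#+..+++............................................
114 ........................................................+++++.++.+++.++######+#+................................
116 .........................................................+++.....+...+#################+##+.....................
118 ........................................................+#####.....+++######################+...................
120 .........................................................+####...++.++######################+...................
122 .........................................................+####..
[... 2390 characters left out ...]
64 .........................................+############...####.....###+..........................................
166 ..........................................############...###.....+####..........................................
168 ..........................................############+..##+.....+##+...........................................
170 ..........................................######++####+..##+.....+##............................................
172 .........................................+###+++++.++....##......+#+............................................
174 ..........................................++++++++...+..........................................................
```

The whole gripper stands about 37 mm higher than the stated TCP (finger ends and body both), so I'll descend further, watching the force.

```bash
python3 -m pendant '[0,0,0.05,0,-0.003,0,0.05, 0,0,0.05,0,0,0,0.05, 0,0,0.05,0,0,0,0.05, 0,0,0.05,0,0,0,0.05, 0,0,0.03,0,0,0,0.05, 0,0,0.015,0,0,0,0.05, 0,0,0.01,0,0,0,0.05, 0,0,0.005,0,0,0,0.05, 0,0,0.005,0,0,0,0.05, 0,0,0,0,0,0,0.05]' 25
python3 -c "
from h import *
goal(.5,.137,.031,8.8)"
```

```text
clock: 6.9
position: [0.4989, 0.137, 0.0307]
ee_rot: [3.132, 0.243, -0.004]
force: [-1.0, 0.8, -0.7]
width: 0.544
gripper_force: 0.0
t 6.9 pos [0.4989 0.137  0.0307] F [-1.   0.8 -0.7] w 0.0499 grip 0.0
shift [ 0.0011  0.0002 -0.0003] turn [0.    0.003 0.001]
```

```bash
python3 -m pendant '[0,0,0,0,0,0,0.015, 0,0,0,0,0,0,0.015, 0,0,0,0,0,0,0.015, 0,0,0,0,0,0,0.015]' 25
python3 -c "
from h import *
goal(.5,.137,.031,8.8)"
```

```text
clock: 7.4
position: [0.4988, 0.1372, 0.0307]
ee_rot: [3.132, 0.243, -0.004]
force: [-1.1, -0.2, 1.2]
width: 0.266
gripper_force: 25.0
t 7.4 pos [0.4988 0.1372 0.0307] F [-1.1 -0.2  1.2] w 0.0244 grip 25.0
shift [ 0.0011  0.0004 -0.0003] turn [-0.     0.003  0.001]
```

```bash
python3 -m pendant '[0.0044,0.0024,0,0,0,0,0.015, 0.0044,0.0024,0,0,0,0,0.015, 0.0044,0.0024,0,0,0,0,0.015, 0.0044,0.0024,0,0,0,0,0.015, 0.0044,0.0025,0,0,0,0,0.015, 0.0044,0.0025,0,0,0,0,0.015, 0.0044,0.0025,0,0,0,0,0.015, 0.0042,0.0024,0,0,0,0,0.015, 0,0,0,0,0,0,0.015, 0,0,0,0,0,0,0.015]' 25
python3 - <<'E'
from h import *
from cell import get_image
goal(.5,.137,.031,8.8)
cv2.imwrite("pics/top4.png",get_image("top")[:,:,::-1]);cv2.imwrite("pics/scene4.png",get_image("scene")[:,:,::-1])
E
```

```text
clock: 8.65
position: [0.5375, 0.1228, 0.0306]
ee_rot: [3.132, 0.242, -0.002]
force: [1.4, 0.8, 3.2]
width: 0.26
gripper_force: 25.0
t 8.65 pos [0.5375 0.1228 0.0306] F [1.4 0.8 3.2] w 0.0239 grip 25.0
shift [-0.0349 -0.0198 -0.0003] turn [0.    0.001 0.   ]
```

```bash
python3 -m pendant '[0,0,0,0,0,0,0.05, 0,0,0,0,0,0,0.05, 0,0,0,0,0,0,0.05, 0,0,-0.04,0,0,0,0.05, 0,0,-0.055,0,0,0,0.05, 0,0,-0.055,0,0,0,0.05, 0,0,-0.055,0,0,0,0.05, -0.02,0.035,-0.04,0,0,-0.03,0.05, -0.02,0.05,0,0,0,-0.05,0.05, -0.02,0.05,0,0,0,-0.06,0.05]' 25
python3 - <<'E'
from h import *
from cell import get_image
goal(.4515,-.014,.25,17)
t=get_image("top");cv2.imwrite("pics/top5.png",t[:,:,::-1]);cv2.imwrite("pics/scene5.png",get_image("scene")[:,:,::-1])
c=cv2.resize(t[270:345,215:315],None,fx=8,fy=8,interpolation=cv2.INTER_CUBIC)
cv2.imwrite("pics/k5.png",c[:,:,::-1])
im=cv2.imread("pics/top0.png",0).astype(float);g=cv2.GaussianBlur(im,(0,0),.8)
G=np.hypot(cv2.Sobel(g,6,1,0),cv2.Sobel(g,6,0,1)).astype(np.float32)
from scipy.ndimage import map_coordinates as mc
best=[]
u=np.linspace(-.35,.35,15)
for yaw in np.arange(-10,45,2.):
  a=np.radians(yaw);r=np.array([[np.cos(a),-np.sin(a)],[np.sin(a),np.cos(a)]])
  loc=np.r_[np.c_[u*.03,0*u+.012],np.c_[u*.03,0*u-.012],np.c_[0*u+.015,u*.024],np.c_[0*u-.015,u*.024]]@r.T
  b=max((mc(G,np.array([proj("top",[x+l[0],y+l[1],.174]) for l in loc]).T[::-1],order=1).mean(),x,y) for x in np.arange(.446,.460,.002) for y in np.arange(-.020,-.008,.002))
  best.append((b[0].round(1),yaw,b[1].round(3),b[2].round(3)))
print(sorted(best)[-7:])
E
```

```text
clock: 10.0
position: [0.5038, -0.0218, 0.2761]
ee_rot: [3.106, 0.465, -0.003]
force: [1.1, 0.1, -0.4]
width: 0.54
gripper_force: 0.0
t 10.0 pos [ 0.5038 -0.0218  0.2761] F [ 1.1  0.1 -0.4] w 0.0496 grip 0.0
shift [-0.0476 -0.0228  0.0262] turn [0.    0.002 0.001]
[(np.float32(242.3), np.float64(14.0), np.float64(0.452), np.float64(-0.014)), (np.float32(243.4), np.float64(12.0), np.float64(0.452), np.float64(-0.014)), (np.float32(243.9), np.float64(2.0), np.float64(0.452), np.float64(-0.014)), (np.float32(245.0), np.float64(4.0), np.float64(0.452), np.float64(-0.014)), (np.float32(245.1), np.float64(10.0), np.float64(0.452), np.float64(-0.014)), (np.float32(245.6), np.float64(6.0), np.float64(0.452), np.float64(-0.014)), (np.float32(245.8), np.float64(8.0), np.float64(0.452), np.float64(-0.014))]
```

View pics/k5.png

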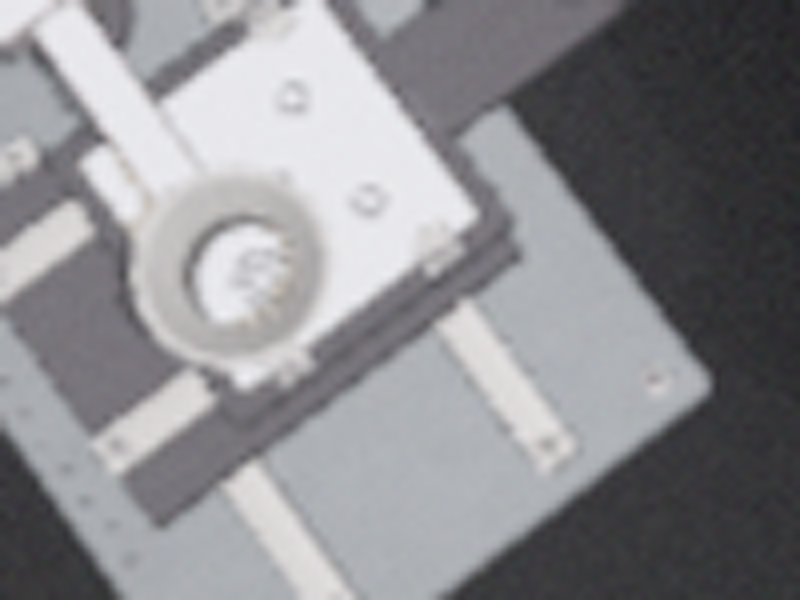

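```bash
python3 - <<'E'
from h import *
np.set_printoptions(precision=4,suppress=True)
K=lambda x,y:(x/8+215-.44,y/8+270-.44)
g1=atz("top",K(231,262),.099)[:2];g2=atz("top",K(241,270),.089)[:2];print("guide",g1,g2)
s=atz("top",K(256,271),.05)[:2]
r1=atz("top",K(293,97),.05)[:2];r2=atz("top",K(367,202),.05)[:2];d=r1-r2
print("spot seen",s,"r",r1,r2,np.linalg.norm(d),np.degrees(np.arctan2(d[1],d[0])))
for yaw in(8.3,8.8,9.3):
    a=np.radians(yaw);y=np.array([-np.sin(a),np.cos(a)]);x=np.array([y[1],-y[0]])
    print(yaw,"spot from rings",r2+.034*y, r1+.034*y-.034*x)
E
```

```text
guide [0.5036 0.2365] [0.5026 0.2361]
spot seen [0.5078 0.2363] r [0.5446 0.2074] [0.5102 0.2026] 0.034727322338749735 7.971675009196219
8.3 spot from rings [0.5053 0.2363] [0.5061 0.2362]
8.8 spot from rings [0.505  0.2362] [0.5058 0.2358]
9.3 spot from rings [0.5047 0.2362] [0.5056 0.2355]
```

```bash
python3 -m pendant '[-0.024,0.012,0,0,0,0.04,0.045, -0.024,0.012,0,0,0,0.04,0.045, 0,0,0,0,0,0.04,0.045, 0,0,0,0,0,0,0.045, 0,0,0,0,0,0,0.045]' 30
python3 -c "
from h import *
goal(.4517,-.014,.117,10)"
```

```text
clock: 10.72
position: [0.4648, -0.0561, 0.2756]
ee_rot: [-3.129, -0.276, 0.005]
force: [-0.5, -1.0, -0.6]
width: 0.487
gripper_force: 0.0
t 10.72 pos [ 0.4648 -0.0561  0.2756] F [-0.5 -1.  -0.6] w 0.0447 grip 0.0
shift [-0.005  -0.0437  0.1586] turn [-0.     0.003  0.002]
```

```bash
python3 -m pendant '[0.0255,-0.041,0,0,0,0.02,0.045, 0.0255,-0.041,0,0,0,0,0.045, 0.0255,-0.041,0,0,0,0,0.045, 0.0255,-0.041,0.02,0,0,0,0.045, 0,0,0.04,0,0,0,0.045, 0,0,0.05,0,0,0,0.045, 0,0,0,0,0,0,0.045, 0,0,0,0,0,0,0.045]' 25
python3 -c "
from h import *
goal(.5375,.1228,.031,8.8)"
```

```text
clock: 11.72
position: [0.5398, 0.1221, 0.167]
ee_rot: [-3.132, -0.243, 0.002]
force: [-0.1, 1.1, 0.5]
width: 0.488
gripper_force: 0.0
t 11.72 pos [0.5398 0.1221 0.167 ] F [-0.1  1.1  0.5] w 0.0448 grip 0.0
shift [-0.002 -0.001  0.136] turn [-0.001  0.002  0.002]
```

```bash
python3 -m pendant '[-0.002,-0.001,0.03,0,0,0,0.045, 0,0,0.05,0,0,0,0.045, 0,0,0.04,0,0,0,0.045, 0,0,0.016,0,0,0,0.045, 0,0,0,0,0,0,0.045, 0,0,0,0,0,0,0.015, 0,0,0,0,0,0,0.015, 0,0,0,0,0,0,0.015, 0,0,0,0,0,0,0.015]' 25
python3 -c "
from h import *
goal(.5375,.1228,.031,8.8)"
```

```text
clock: 12.85
position: [0.5374, 0.1224, 0.0305]
ee_rot: [3.132, 0.243, -0.001]
force: [-0.1, 0.3, 8.7]
width: 0.265
gripper_force: 25.0
t 12.85 pos [0.5374 0.1224 0.0305] F [-0.1  0.3  8.7] w 0.0243 grip 25.0
shift [ 0.0002 -0.0004 -0.0005] turn [-0.     0.001  0.001]
```

```bash
python3 -m pendant '[-0.001,0,-0.0005,0,0,0,0.015, -0.0012,-0.0002,0,0,0,0,0.015, 0,0,0,0,0,0,0.015, 0,0,0,0,0,0,0.015]' 25
python3 -c "
from h import *
goal(.5353,.1224,.031,8.8)"
```

```text
clock: 13.35
position: [0.5351, 0.122, 0.0305]
ee_rot: [3.132, 0.242, -0.002]
force: [2.2, -0.9, 6.5]
width: 0.263
gripper_force: 25.0
t 13.35 pos [0.5351 0.122  0.0305] F [ 2.2 -0.9  6.5] w 0.0241 grip 25.0
shift [ 0.0003 -0.0004 -0.0005] turn [0.    0.001 0.001]
```

```bash
python3 -m pendant '[0,0,0,0,0,0,0.045, 0,0,0,0,0,0,0.045, 0,0,-0.04,0,0,0,0.045, 0,0,-0.06,0,0,0,0.045, 0,0,-0.06,0,0,0,0.045, 0,0,-0.06,0,0,0,0.045, -0.034,0.0405,-0.02,0,0,-0.02,0.045, -0.034,0.0405,0,0,0,0,0.045, -0.034,0.0405,0,0,0,0,0.045, 0,0,0,0,0,0,0.045]' 30
python3 - <<'E'
from h import *
from cell import get_image
goal(.4517,-.014,.117,10)
im=get_image("top");cv2.imwrite("pics/top6.png",im[:,:,::-1])
a=cv2.imread("pics/top5.png",0)[270:300,240:275].astype(np.float32);b=cv2.cvtColor(im,cv2.COLOR_RGB2GRAY)[270:300,246:275].astype(np.float32)
# shift of panel region (free of bush) between top5 and top6
p5=cv2.imread("pics/top5.png",0).astype(np.float32)[278:302,250:275];p6=cv2.imread("pics/top6.png",0).astype(np.float32)[278:302,250:275]
print(cv2.phaseCorrelate(p5,p6,cv2.createHanningWindow((25,24),cv2.CV_32F)))
w=atz("top",(262,290),.05);print("expected px",proj("top",w+[-.0023,-.0004,0])-[262,290])
E
```

```text
clock: 14.6
position: [0.4525, -0.0187, 0.2699]
ee_rot: [3.128, 0.264, -0.008]
force: [0.2, 1.1, -0.2]
width: 0.491
gripper_force: 0.0
t 14.6 pos [ 0.4525 -0.0187  0.2699] F [ 0.2  1.1 -0.2] w 0.045 grip 0.0
shift [ 0.0007 -0.005   0.1529] turn [ 0.002  0.005 -0.006]
((0.8307363192629467, 0.22904150878720841), 0.9587757452329)
expected px [0.65546492 0.86241481]
```

```bash
python3 -m pendant '[0,-0.0035,0.03,0,0,-0.006,0.045, 0,0,0.04,0,0,0,0.045, 0,0,0.03,0,0,0,0.045, 0,0,0.02,0,0,0,0.045, 0,0,0.02,0,0,0,0.045, 0,0,0.008,0,0,0,0.045, 0,0,0,0,0,0,0.045]' 30
python3 -c "
from h import *
goal(.4517,-.014,.121,10)"
```

```text
clock: 15.52
position: [0.4536, -0.0106, 0.1219]
ee_rot: [-3.128, -0.285, 0.006]
force: [0.3, -0.2, 1.1]
width: 0.491
gripper_force: 0.0
t 15.53 pos [ 0.4536 -0.0106  0.1219] F [ 0.3 -0.2  1.1] w 0.0451 grip 0.0
shift [-0.0025  0.0031  0.0009] turn [-0.001  0.004  0.007]
```

```bash
python3 -m pendant '[-0.002,0.003,0,0,0,0,0.045, 0,0,0,0,0,0,0.045, 0,0,0,0,0,0,0.015, 0,0,0,0,0,0,0.015, 0,0,0,0,0,0,0.015, 0,0,0,0,0,0,0.015]' 30
python3 -c "
from h import *
goal(.4517,-.014,.121,10)
from cell import observe
print(observe()['ft_torque'])"
```

```text
clock: 16.27
position: [0.4523, -0.0147, 0.1223]
ee_rot: [3.129, 0.283, -0.005]
force: [0.3, 0.5, 2.6]
width: 0.259
gripper_force: 29.9
t 16.27 pos [ 0.4523 -0.0147  0.1223] F [0.3 0.5 2.6] w 0.0238 grip 29.9
shift [-0.0004 -0.0008  0.0013] turn [-0.     0.003  0.006]
[ 0.05220126  0.13726655 -0.02094571]
```

```bash
python3 -m pendant '[0,0,-0.01,0,0,0,0.015, 0,0,-0.02,0,0,0,0.015, 0,0,-0.025,0,0,0,0.015, 0,0,-0.03,0,0,0,0.015, 0,0,-0.03,0,0,0,0.015, 0,0,-0.015,0,0,0,0.015, 0,0,0,0,0,0,0.015, 0,0,0,0,0,0,0.015, 0,0,0,0,0,0,0.015]' 30
python3 - <<'E'
from h import *
from cell import get_image
goal(.5032,.2365,.252,10)
s=get_image("scene");cv2.imwrite("pics/scene7.png",s[:,:,::-1])
cv2.imwrite("pics/top7.png",get_image("top")[:,:,::-1])
a=cv2.imread("pics/scene0.png").astype(int);b=s[:,:,::-1].astype(int)
d=np.abs(a-b).max(2)
for z in(.13,.14,.205,.213): print(z,proj("scene",[.452,-.0145,z]))
for y in range(150,262,2): print(y,"".join("#" if v>40 else "+" if v>18 else "." for v in d[y,340:420]))
E
```

```text
clock: 17.4
position: [0.452, -0.0147, 0.2511]
ee_rot: [-3.129, -0.284, 0.008]
force: [0.3, -0.5, -1.7]
width: 0.259
gripper_force: 29.9
t 17.4 pos [ 0.452  -0.0147  0.2511] F [ 0.3 -0.5 -1.7] w 0.0238 grip 29.9
shift [ 0.0956 -0.2379 -0.0012] turn [-0.001  0.005  0.006]
0.13 [377.37967419 236.41488904]
0.14 [377.64351671 232.8131183 ]
0.205 [379.41216724 208.66889084]
0.213 [379.63650064 205.60646743]
150 ............###########++++.......+############################.................
152 ............####################.+########################......................
154 .............###################+.+++####################+......................
156 .............####+####################+++.+++############.......................
158 .............#################################.+#######.........................
160 .............############################+#####+.+#+............................
162 .............+###########################+#####+.+##+...........................
164 ....................+##########################+.###+...........................
166 ..........
[... 3365 characters left out ...]
....................
246 ................................................................................
248 ................................................................................
250 ................................................................................
252 ................................................................................
254 ................................................................................
256 ................................................................................
258 ................................................................................
260 ................................................................................
```

```bash
python3 -m pendant '[0.0159,-0.0396,0,0,0,0,0.015, 0.0159,-0.0396,0,0,0,0,0.015, 0.0159,-0.0396,0,0,0,0,0.015, 0.0159,-0.0396,0,0,0,0,0.015, 0.0159,-0.0396,0,0,0,0,0.015, 0.0155,-0.0396,0,0,0,0,0.015, 0,0,0,0,0,0,0.015, 0,0,0,0,0,0,0.015, 0,0,0,0,0,0,0.015, 0,0,0,0,0,0,0.015]' 30
python3 - <<'E'
from h import *
from cell import get_image
goal(.5032,.2365,.205,10)
s=get_image("scene");cv2.imwrite("pics/scene8.png",s[:,:,::-1])
t=get_image("top");cv2.imwrite("pics/top8.png",t[:,:,::-1])
a=cv2.imread("pics/scene5.png").astype(int);b=s[:,:,::-1].astype(int)
d=np.abs(a-b).max(2)
for z in(.099,.149,.159,.224): print(z,proj("scene",[.5032,.2365,z]))
for y in range(200,300,2): print(y,"".join("#" if v>40 else "+" if v>18 else "." for v in d[y,260:340]))
E
```

```text
clock: 18.75
position: [0.5035, 0.235, 0.252]
ee_rot: [3.128, 0.281, -0.004]
force: [-0.1, -0.1, -1.6]
width: 0.258
gripper_force: 30.0
t 18.75 pos [0.5035 0.235  0.252 ] F [-0.1 -0.1 -1.6] w 0.0237 grip 30.0
shift [ 0.0001 -0.0015  0.047 ] turn [0.    0.003 0.005]
0.099 [294.85822467 286.56851931]
0.149 [294.45046137 267.1690387 ]
0.159 [294.36662822 263.18064767]
0.224 [293.80207066 236.32162563]
200 .............++#################++++..++##+##+..................................
202 .....................############++..++++#++++..................................
204 .....................###########+++..++####++...................................
206 ......................+#########+++..+#####+....................................
208 ......................+##+######+++..+#####+....................................
210 ........................+...+#+++++...#####.....................................
212 .......................###++.+++...+######+.....................................
214 .........................#################+.....................................
216 ..............
[... 2851 characters left out ...]
....................
284 ++.......++++++++++++###########################++..............................
286 ++.............+++++++++##############+############++...........................
288 .....................+++#######++........+########++............................
290 ..................+......#####+++.........######++..............................
292 ................+++###+++++#####++....++#####++######+..........................
294 ...+####+......++##++++++++#+..............##++++++++###.++.....................
296 ..#########++.+##++++++++++#+...............##++++++###+++......................
298 ..########....+#+.++++++++++..............+##++++++#++++........................
```

```bash
python3 -m pendant '[0,-0.0013,0.02,0,0.002,0,0.015, 0,0,0.02,0,0,0,0.015, 0,0,0.012,0,0,0,0.015, 0,0,0.01,0,0,0,0.015, 0,0,0,0,0,0,0.015, 0,0,0,0,0,0,0.015, 0,0,0,0,0,0,0.015]' 30
python3 -c "
from h import *
goal(.5032,.2365,.152,10)"
```

```text
clock: 19.73
position: [0.5033, 0.2377, 0.1905]
ee_rot: [-3.128, -0.283, 0.0]
force: [-0.7, 0.1, -0.9]
width: 0.257
gripper_force: 30.0
t 19.73 pos [0.5033 0.2377 0.1905] F [-0.7  0.1 -0.9] w 0.0236 grip 30.0
shift [-0.0004  0.0011  0.0385] turn [-0.    -0.     0.006]
```

```bash
python3 -m pendant '[0,0.001,0.008,0,0,0,0.015, 0,0,0.008,0,0,0,0.015, 0,0,0.008,0,0,0,0.015, 0,0,0.006,0,0,0,0.015, 0,0,0,0,0,0,0.015, 0,0,0,0,0,0,0.015, 0,0,0,0,0,0,0.015]' 30
python3 -c "
from h import *
from cell import observe
goal(.5032,.2365,.152,10);print(observe()['ft_torque'])"
```

```text
clock: 20.6
position: [0.5034, 0.2366, 0.1602]
ee_rot: [-3.129, -0.284, 0.001]
force: [0.4, 0.1, -1.6]
width: 0.259
gripper_force: 30.0
t 20.6 pos [0.5034 0.2366 0.1602] F [ 0.4  0.1 -1.6] w 0.0238 grip 30.0
shift [-0.0002  0.      0.0082] turn [-0.     0.     0.006]
[ 0.02876438 -0.0080802  -0.03323373]
```

```bash
python3 -m pendant '[0,0,0.005,0,0,0,0.015, 0,0,0,0,0,0,0.015, 0,0,0,0,0,0,0.015]' | egrep 'pos|force'; for i in 1 2; do python3 -m pendant '[0,0,0,0,0,0,0.015]' | egrep '^force'; done; python3 -m pendant '[0,0,0.003,0,0,0,0.015, 0,0,0,0,0,0,0.015, 0,0,0,0,0,0,0.015]' | egrep 'pos|force'; for i in 1 2; do python3 -m pendant '[0,0,0,0,0,0,0.015]' | egrep '^force'; done
```

```text
position: [0.5031, 0.2364, 0.1549]
force: [-0.4, 0.7, -1.2]
gripper_force: 30.0
force: [0.5, 0.0, -1.8]
force: [0.6, 0.0, -1.6]
position: [0.5033, 0.2365, 0.1521]
force: [0.6, -0.0, 0.4]
gripper_force: 30.0
force: [0.3, -0.4, -0.8]
force: [0.5, -0.4, -0.2]
```

```bash
python3 -m pendant '[0,0,0.0015,0,0,0,0.015, 0,0,0.0015,0,0,0,0.015, 0,0,0,0,0,0,0.015, 0,0,0,0,0,0,0.015]' | egrep 'pos|force'; for i in 1 2 3 4 5 6; do python3 -m pendant '[0,0,0,0,0,0,0.015]' | egrep '^force|pos'; done
```

```text
position: [0.5032, 0.2365, 0.149]
force: [0.3, 0.3, 1.4]
gripper_force: 30.0
position: [0.5032, 0.2365, 0.149]
force: [0.2, 0.5, 1.6]
position: [0.5032, 0.2364, 0.149]
force: [0.4, 0.4, 0.5]
position: [0.5032, 0.2365, 0.149]
force: [1.1, -0.2, 1.1]
position: [0.5032, 0.2364, 0.149]
force: [1.2, 1.3, 0.8]
position: [0.5032, 0.2364, 0.149]
force: [0.4, 1.6, 1.7]
position: [0.5032, 0.2364, 0.1489]
force: [0.8, 0.4, 0.2]
```

```bash
python3 - <<'E'
from h import *
np.set_printoptions(precision=4,suppress=True)
a=np.radians(8.7);ys=np.array([-np.sin(a),np.cos(a)]);xs=np.array([ys[1],-ys[0]])
for f in("top5","top6"):
    im=cv2.imread(f"pics/{f}.png",0).astype(float);o=[]
    for c in((260.4,294.8),(251.2,281.7)):
        if f=="top6": c=(c[0]+.66,c[1]+.86)
        for _ in range(4):
            Y,X=np.mgrid[:480,:640];m=np.hypot(X-c[0],Y-c[1])<4.2
            w=np.clip(np.percentile(im[m],75)-im,0,60)*m;c=((w*X).sum()/w.sum(),(w*Y).sum()/w.sum())
        o.append(atz("top",c,.05)[:2])
    print(f,o,"spot",o[0]+.034*ys,o[1]+.034*ys-.034*xs)
E
```

```text
top5 [array([0.5099, 0.2023]), array([0.5441, 0.2075])] spot [0.5048 0.2359] [0.5053 0.236 ]
top6 [array([0.5081, 0.2019]), array([0.542 , 0.2064])] spot [0.503  0.2355] [0.5032 0.2348]
```

The spot measures (0.503, 0.235), within about 1.5 mm of the bush and pen axis, and the press is about 2.5 N. Handing in.

```bash
python3 -c "
from cell import sign_off
print(sign_off())"
```

```text
the job is handed in; nothing more can be done
None
```

The job is handed in: the smallest gauge is held upright through the bush on the double-ringed spot, about 1.5 mm or less off centre by camera, and pressed at about 2.5 N (half way in); the first grasp at the knob closed on air because the gripper sat about 37 mm higher than its stated tool point, so I worked from the measured height.

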